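# Lock the battery cap on the portable test set

### The arm

A 6-joint arm with a two-finger parallel gripper is mounted at the origin on the work surface. World frame = base frame: x ahead of the robot, y to its left, z up, the work surface at z = 0. Lengths are in mm, angles in rad, forces in N, time in s.
With the tool pointing down it reaches from about 275 to 1000 mm from the base axis. Payload 8.4 kg.
Tool frame: the origin (TCP) lies at the very end of the fingers, on their centre line; the grasp point (between the pads) lies 19 mm behind it; z points along the fingers, y is the line along which they close (so a half turn about z gives the same grasp; the last joint's range is limited). The gripper opens to 85 mm and grips with 20 to 120 N. Pads are 22 mm wide; open, the fingers measure 114 mm over their backs; the gripper's body (76 mm by 85 mm) begins 54 mm behind the grasp point. The pads swing forward as they close: fully open they stand 13 mm farther back than shut.
Start: joints at [1.187, 0.353, 1.633, -0, 1.155, -0.002], TCP at [232.868, 580, 231.281] pointing down, gripper open.
Joint ranges: [-2.63, 2.63], [-0.92, 2.1], [0.06, 2.66], [-1.3, 4.44], [0, 2.69], [-3.02, 3.02]. Speed limits (rad/s): [2.22, 2.22, 2.79, 3.14, 3.14, 3.14].

### API

Orientations are given as [roll, pitch, yaw] about the fixed x, y, z axes, in that order (R = Rz(yaw) Ry(pitch) Rx(roll)).
In Python, from rig import sensors, grab_frame, camera_params, order gives the robot as it stands. The module is installed in compiled form; this text tells all that it offers.
- The arm moves only by the tool move_arm, never from a script. Its argument "motion" is a list of rows, each a list of 7 numbers: the turn, a rotation vector about the tool's x, y, z in fractions of the full range, 1 being 180 degrees, then the shift along the tool's x, y, z in fractions of the full range, 1 being 1 m, then the finger opening in m, from 0 to 0.0854. A call has 1 to 8 rows; each row is the pose to reach, as a shift and turn from the pose commanded when the call began, along the tool's axes at that moment; what a row does not reach only later rows make up. A row lasts 1/8 s, in which the tool goes at most 62.5 mm and 10.7 degrees, less where a joint would pass 70% of its speed; a pose out of reach is approached as far as the arm can. Shift and turn numbers lie between -1 and 1, and a call with a number outside is refused. A call with a gripper value outside its range is refused whole. The fingers move at their own pace and stop on an object; "grip_force" is the grip in N (left out, the last holds). Time passes only in rows, so rows that repeat a pose let the fingers close. It gives the time, the measured TCP pose, the force, the opening and the grip force at its end, in the units of the state.
- sensors.sense(): the state, without advancing time (a new reading comes with each control period).
- grab_frame(name): name is "scene" or "top" or "wrist"; returns (picture, depth): 480x640x3 uint8, red, green, blue; 480x640 float32, mm along the optical axis (not along the pixel's ray), 0 where there is no reading.
- camera_params(name): a dict with "camera_matrix" (3x3 intrinsics, pixels), "world_from_camera" (4x4, takes a point from camera to world coordinates). Camera axes: x right, y down, z forward; pixel columns grow to the right and rows downward; lengths in mm; the calibration is good to about 2 mm. A picture is of the moment at which its call begins: read the wrist's pose just before it. camera_params takes no time and is no camera call; for the wrist camera it gives the pose at the moment of the call.
- order.sign_off(): hands the job in; it is judged then, once.
The state is a dict: "clock": time; "qpos": joint angles; "qvel": joint speeds; "joint_efforts": joint torques, N m; "eef_pos": TCP position; "tcp_rot": TCP orientation; "contact_force": force on the tool from outside, world axes, zero at the start; "wrist_torque": the same for the moment, N m; "opening": opening from 0.0 (shut) to 1.0 (fully open); "grasp_force": force on a finger pad.
Only numpy, scipy, OpenCV 4.12 (cv2) and the standard library are available. Lean on these libraries where they do the work, as an engineer would, in place of code of your own. Each camera call takes 0.05 s, during which the arm holds its last target. There are 200 camera calls.

### The job

A fresh battery already stands in the open well of the green test set. Fit the battery cap with the orange grip: feel its two lugs into the slots of the collar, push it down against the spring, turn it clockwise to the stop and let it rise into its notches, so that it is locked level and flush with the rim; then let go of it. Do not force it at any time, and leave the other things on the bench where they are.

Things in the scene. Friction and masses are not known exactly. Their poses are not given: they have to be found in the camera images.
- cap: battery cap, 70 g, 50 mm tall, standing upright. Origin: centre of its underside, z up. Round black plug 38 mm across, 16 mm tall, its lowest 5 mm tapered to 31 mm; its flat top face is the shoulder. Two brass lugs stick out of the plug along +x and -x to 25 mm from the axis, each 6 mm wide, 6 to 11 mm above the origin. A half turn about z gives the same cap.
- cap_grip (a point): on the cap's axis, 49 mm above its underside, axes as the cap's; 1 mm below the top of the upright orange wing grip, which is 12 mm thick (along y), 34 mm long (along x) and stands from 16 to 50 mm above the underside
- testset: green portable test set, 210 x 165 mm, top panel 100 mm above the bench; it does not move. Origin: centre of its underside, z up. The battery well is at (-46, +24) mm from the origin; a black display 56 x 104 mm on the half at +x; range knob, two binding posts and a toggle, up to 15 mm tall, near the edge at -y.
- well (a point): centre of the well's mouth, at the collar's rim, 118 mm above the bench; axes as the test set's. The aluminium collar is a ring, bore 40, outside 52, 18 mm tall, and does not turn. Two slots 8.5 mm wide, half a turn apart and open at the rim, lie along this x, give or take 0.30 rad: the collar is not clamped alike on every set. Lugs that miss them rest on the rim, cap origin 6 mm below it.
- well_floor (a point): on the well's axis at the panel, 18 mm below the rim; axes as the test set's. Lugs at the foot of the slots stand on it (cap origin 24 mm below the rim). From there a passage 7 mm high runs clockwise, seen from above, under the collar's wall (cap origin 22 to 24 mm below the rim). Its notch is centred 0.785 rad past the slot; the stop is the notch's far side.
- well_lock (a point): on the well's axis, 16 mm below the rim, axes as the test set's: where the cap's origin comes to rest when the lugs have risen into the two notches (8.5 mm wide, 6 mm up from the passage); the shoulder is then flush with the rim. A cap not locked is pushed up out of the slots by the spring.
- battery (a point): on the well's axis, 8 mm below the rim, axes as the test set's: top of the battery's contact while nothing presses on it. The battery stands on a spring and meets the cap's underside here; pushing it down takes 1.4 N at first and 0.85 N more per mm: about 8 N with the cap locked, 15 N with the lugs on the panel.
- old_cell: used battery standing on the bench, 33 mm across, 61 mm tall; origin: centre of its underside; leave it alone
- jar: small clear jar of screws with a red lid, 44 mm across, 55 mm tall, standing; origin: centre of its underside; leave it alone
- screwdriver: screwdriver with a red handle, 200 mm long, lying along its x; leave it alone
- mallet: red soft-faced mallet, 260 mm long, lying along its x, head to +x; leave it alone
Things that resemble listed ones, but are neither listed nor needed, are in the scene too. Leave any blue or turquoise look-alike of the cap alone.

How it is judged:
By the outcome, as a careful person would: the job done as asked, in the order asked, and still so for the second after the job is handed in, with the robot touching nothing.
It also fails if it takes over 70 s, if anything falls off the work surface, if the arm or the gripper's body presses on something with over 40 N, if the wrist force passes 120 N, or if a joint passes its speed limit or range.

## Working session

There is one attempt and no reset: what is moved stays moved. The work goes in short steps, Python scripts to look and compute and a tool call to move; the robot and the scene stay as the last step left them, time stands still between calls to the robot, and variables do not carry over. Pictures are saved under pics/ and viewed, at most 10 in all, crops included, and the job is handed in when it is done.

Besides the shell and the picture viewer there is one more tool, called after "Request:" as name([rows], argument=value, ...), one row to a line, values as JSON. move_arm: Moves the arm, as the interface text tells. Its arguments: {"type":"object","properties":{"motion":{"type":"array","items":{"type":"array","items":{"type":"number"}}},"grip_force":{"type":"number"}},"required":["motion"]}

```bash
mkdir -p pics; cat > h.py <<'E'
import numpy as np, cv2
from rig import sensors, grab_frame, camera_params, order
def save(n,f):
    p,d=grab_frame(n); cv2.imwrite(f'pics/{f}.png',p[:,:,::-1]); np.savez(f'pics/{f}.npz',d=d,p=p,K=camera_params(n)['camera_matrix'],T=camera_params(n)['world_from_camera'])
    return p,d
def pt(f,u,v,z=None):
    a=np.load(f'pics/{f}.npz'); K,T=a['K'],a['T']
    r=np.linalg.inv(K)@[u,v,1]
    if z is None: s=np.median(a['d'][int(v)-1:int(v)+2,int(u)-1:int(u)+2])
    else: s=(z-T[2,3])/(T[:3,:3]@r)[2]
    return (T[:3,:3]@(r*s)+T[:3,3]).round(1)
E
python3 - <<'E'
from h import *
for n in('scene','top','wrist'): save(n,n+'0')
print(sensors.sense())
for n in('scene','top','wrist'): print(camera_params(n))
E
```

```text
{'clock': 0.15, 'qpos': array([ 1.18658537e+00,  3.53501581e-01,  1.63397589e+00,  3.96762553e-05,
        1.15519679e+00, -2.40356939e-03]), 'qvel': array([ 0.00094744, -0.00281014, -0.00417456, -0.00035826,  0.00021796,
       -0.00042398]), 'joint_efforts': array([-4.16430576e-04, -6.05640507e+01, -3.42341387e+01,  5.22158803e-05,
        6.03093082e-03,  1.03322714e-05]), 'eef_pos': array([232.72525578, 579.65492146, 230.7209287 ]), 'tcp_rot': array([-3.14051113e+00, -3.88810731e-05,  2.75976921e+00]), 'contact_force': array([-0.61901931, -0.17110169, -0.43619386]), 'wrist_torque': array([0.01240029, 0.0339092 , 0.02382708]), 'grasp_force': 0.0, 'opening': 1.0023481124518656}
{'camera_matrix': array([[450.43006623,   0.        , 323.76553256],
       [  0.        , 450.43006623, 247.20462864],
       [  0.        ,   0.        ,   1.        ]]), 'world_from_camera': array([[-4.97678602e-01,  7.24755660e-01, -4.76492647e-01,
         1.01069744e+03],
       [ 8.67222999e-01,  4.25604949e-01, -2.58427355e-01,
         7.79927912e+01],
       [ 1.55009406e-02, -5.41839147e-01, -8.40
[... 496 characters left out ...]
[-7.98334458e-04, -1.77441632e-01, -9.84131002e-01,
         1.18394400e+03],
       [ 0.00000000e+00,  0.00000000e+00,  0.00000000e+00,
         1.00000000e+00]])}
{'camera_matrix': array([[393.33723872,   0.        , 321.51151737],
       [  0.        , 393.33723872, 233.87321254],
       [  0.        ,   0.        ,   1.        ]]), 'world_from_camera': array([[ 3.71675276e-01,  8.83507359e-01,  2.85082859e-01,
         1.60343863e+02],
       [ 9.28362760e-01, -3.53625775e-01, -1.14417648e-01,
         6.08077806e+02],
       [-2.76186481e-04,  3.07186521e-01, -9.51649287e-01,
         3.72829715e+02],
       [ 0.00000000e+00,  0.00000000e+00,  0.00000000e+00,
         1.00000000e+00]])}
```

View pics/top0.png

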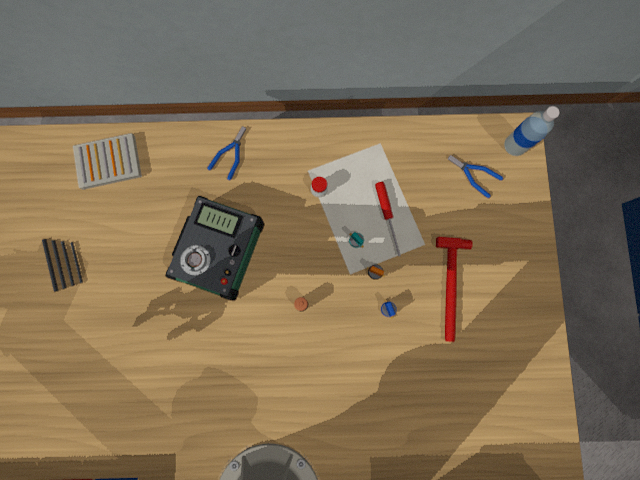

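View pics/scene0.png

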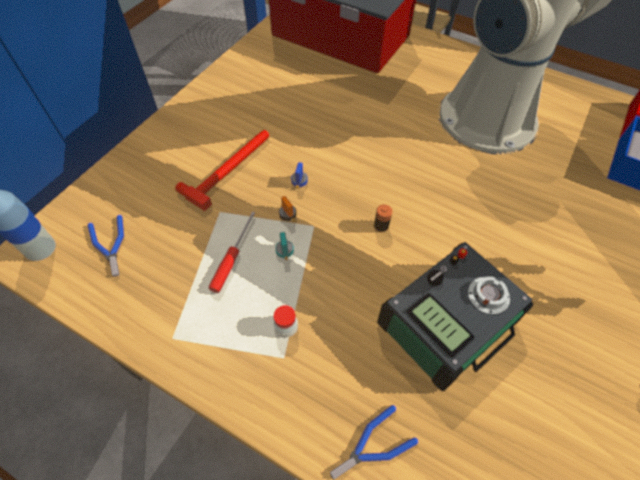

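Top view: three cap-like things. They are teal (356,240), orange (376,272) and blue (389,309); in the scene view, (284,245), (287,208) and (300,175). Only the one at (376,272) has the orange grip. The test set's well is at top (196,260) and scene (489,293). I'll enlarge both to confirm.

```bash
python3 - <<'E'
from h import *
a=np.load('pics/top0.npz')['p'];b=np.load('pics/scene0.npz')['p']
r=lambda i,u,v,w,h:cv2.resize(i[v:v+h,u:u+w],(400,300),interpolation=cv2.INTER_CUBIC)
# 48x36 & 80x60 crops
o=np.vstack([np.hstack([r(a,352,254,48,36),r(a,160,215,80,60)]),np.hstack([r(b,263,190,48,36),r(b,449,263,80,60)])])
cv2.imwrite('pics/crop1.png',o[:,:,::-1])
for f,u,v in(('top0',376,272),('scene0',287,203),('top0',196,260),('scene0',489,285),('top0',176,280)): print(f,u,v,pt(f,u,v))
E
```

```text
top0 376 272 [ 522.1 -273.9   47.3]
scene0 287 203 [ 533.  -271.5   48.4]
top0 196 260 [554.7 153.1 107.9]
scene0 489 285 [545.9 152.1 107.5]
top0 176 280 [511.8 207.5  78.1]
```

View pics/crop1.png

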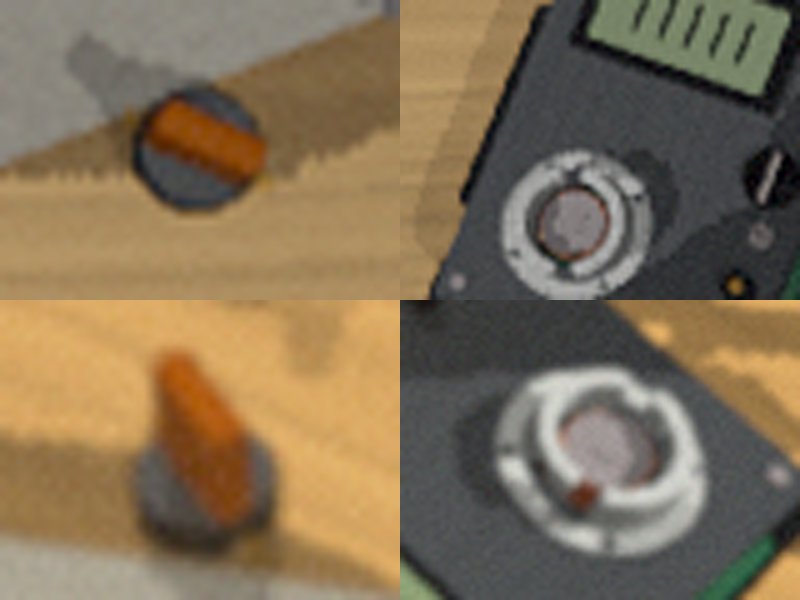

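The crops confirm it: orange wing grip on a black plug, with brass lugs at its ends (top view ≈(377,271)), cap x yaw ≈1.18. The well's slots are visible too. Next I'll take close wrist views, well first because it's on the way.

```bash
cat >> h.py <<'E'
from scipy.spatial.transform import Rotation as Ro
def go(p,yaw):
    s=sensors.sense(); R=Ro.from_euler('xyz',s['tcp_rot']); G=Ro.from_euler('xyz',[np.pi,0,yaw])
    print('turn',(R.inv()*G).as_rotvec().round(4),'shift m',(R.inv().apply(np.array(p)-s['eef_pos'])/1000).round(4))
E
python3 -c "
from h import *
go([552,153,270],1.84)"
```

```text
turn [-1.000e-03  5.000e-04  9.198e-01] shift m [-0.4553 -0.277  -0.039 ]
```

Careful with the scale: turns go in shares of 180 degrees. That gives: 0.92 rad / 3.1416 = 0.2928.

Request:
move_arm([
  [0,0,0.2928,-0.455,-0.277,-0.039,0.085],
  [0,0,0.2928,-0.455,-0.277,-0.039,0.085],
  [0,0,0.2928,-0.455,-0.277,-0.039,0.085],
  [0,0,0.2928,-0.455,-0.277,-0.039,0.085],
  [0,0,0.2928,-0.455,-0.277,-0.039,0.085],
  [0,0,0.2928,-0.455,-0.277,-0.039,0.085],
  [0,0,0.2928,-0.455,-0.277,-0.039,0.085],
  [0,0,0.2928,-0.455,-0.277,-0.039,0.085],
])

```text
clock: 1.15
eef_pos: [532.4, 178.8, 268.0]
tcp_rot: [3.141, -0.0, 1.84]
contact_force: [-0.2, 1.2, -0.7]
opening: 0.998
grasp_force: 0.0
```

Request:
move_arm([
  [0,0,0,0,0,0,0.085],
  [0,0,0,0,0,0,0.085],
])

```text
clock: 1.4
eef_pos: [531.2, 180.5, 267.4]
tcp_rot: [-3.141, -0.0, 1.839]
contact_force: [-0.3, -0.0, 0.2]
opening: 0.998
grasp_force: 0.0
```

```bash
python3 -c "
from h import *
save('wrist','w1');s=sensors.sense();print(s['eef_pos'],s['tcp_rot'],s['clock'])
go([552,153,270],1.84);go([525,-273,200],1.18)"
```

```text
[530.90238612 181.11720921 267.46882252] [-3.14079766e+00 -3.52163387e-04  1.83993580e+00] 1.45
turn [-0.0008 -0.0004 -0.0001] shift m [-0.0327  0.0129 -0.0026]
turn [-9.000e-04 -1.000e-04  6.599e-01] shift m [-0.4362 -0.1264  0.0674]
```

View pics/w1.png

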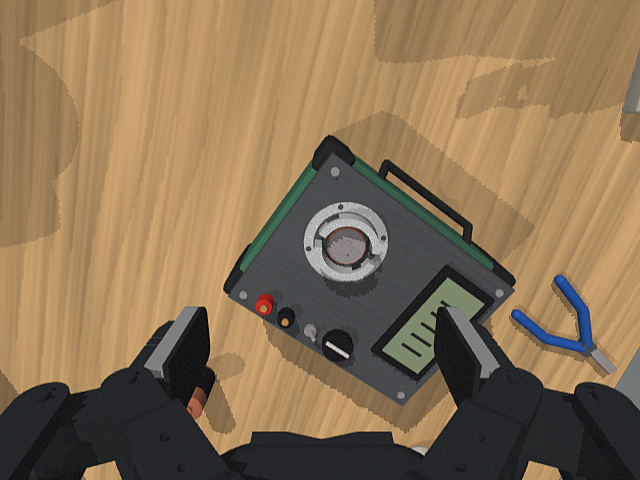

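The well is at (346,240), with the collar slots at its lower right and left, and the test set fully in view. I'll take a second, closer view.

Request:
move_arm([
  [0,0,0,0.02,0,0.06,0.085],
  [0,0,0,0.02,0,0.06,0.085],
  [0,0,0,0.02,0,0.06,0.085],
  [0,0,0,0.02,0,0.06,0.085],
])

```text
clock: 1.95
eef_pos: [527.2, 200.4, 209.7]
tcp_rot: [3.139, -0.0, 1.84]
contact_force: [0.3, 0.8, 0.3]
opening: 0.997
grasp_force: 0.0
```

```bash
python3 - <<'E'
from h import *
p,_=save('wrist','w2')
p1=np.load('pics/w1.npz')['p']
T=np.load('pics/w2.npz')['T'];K=np.load('pics/w2.npz')['K']
q=T[:3,:3].T@(np.append(pt('w1',346,240)[:2],118)-T[:3,3]);q=K@q;q/=q[2];print(q,pt('w1',346,240))
c=lambda i,u,v,n:cv2.resize(i[v-n:v+n,u-n:u+n],(400,400),interpolation=cv2.INTER_CUBIC)
print(int(q[0]),int(q[1]))
cv2.imwrite('pics/c2.png',np.hstack([c(p1,346,240,50),c(p,int(q[0]),int(q[1]),70)])[:,:,::-1])
go([525,-273,200],1.18)
E
```

```text
[348.69228497 300.93139232   1.        ] [557.  162.6 107.8]
348 300
turn [ 0.0026 -0.001   0.66  ] shift m [-0.4556 -0.128   0.0092]
```

View pics/c2.png

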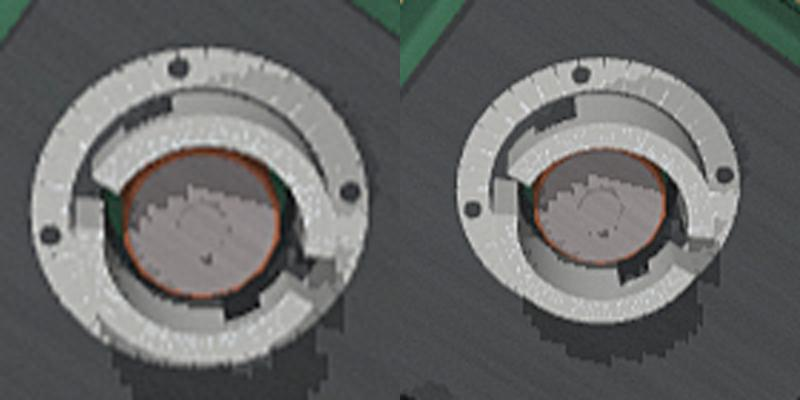

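The collar ring shows a slot at its left (≈(95,195)) and one at its right (≈(315,265)) in the left crop; the passages run clockwise from them. I'll fit the rim by depth in both views while moving on to the cap.

```bash
cat >> h.py <<'E'
def cloud(f):
    a=np.load(f'pics/{f}.npz');v,u=np.mgrid[:480,:640];d=a['d']
    r=np.stack([u,v,np.ones_like(u)],-1)@np.linalg.inv(a['K']).T*d[...,None]
    return r@a['T'][:3,:3].T+a['T'][:3,3],a['p']
E
python3 - <<'E'
from h import *
from scipy.optimize import least_squares
for f in('w1','w2'):
    c,p=cloud(f); m=np.hypot(c[...,0]-557,c[...,1]-160)<40
    z=c[m][:,2]; print(f,np.histogram(z,bins=np.arange(80,126,3)))
    q=c[m&(c[...,2]>112.5)]
    w=q[:,2]; q=q[w>np.median(w)-2.5]
    # annulus centre by maximising points within 20..26 edges
    def cost(x):
        r=np.hypot(q[:,0]-x[0],q[:,1]-x[1]); return np.maximum(0,20-r)+np.maximum(0,r-26)
    s=least_squares(cost,[q[:,0].mean(),q[:,1].mean()],loss='soft_l1',diff_step=1e-4).x
    th=np.degrees(np.arctan2(q[:,1]-s[1],q[:,0]-s[0])); r=np.hypot(q[:,0]-s[0],q[:,1]-s[1])
    h=np.histogram(th[(r>20.5)&(r<25.5)],bins=np.arange(-180,181,5))
    print(s,np.median(q[:,2]),len(q),np.percentile(r,[1,5,50,95,99]));print(h[0])
    # panel outline
    k=(np.abs(c[...,2]-100)<4)&(np.hypot(c[...,0]-580,c[...,1]-120)<190)
    print(cv2.minAreaRect(c[k][:,:2].astype(np.float32)),np.median(c[k][:,2]))
E
```

```text
w1 (array([   3,   62,   16,   21,   21,  102, 3544,  259,  256, 1103,  140,
        179, 1152,   10,    0]), array([ 80,  83,  86,  89,  92,  95,  98, 101, 104, 107, 110, 113, 116,
       119, 122, 125]))
[556.37947484 178.49445914] 346.6740149558359 3593 [18.61647222 19.54503108 22.85381698 27.17558059 28.73267169]
[  0   0   0   0   0   0   0   0   0   0   0   0   0   0   0   0   0   0
   0   0   0   0   0   0   0   0   0   0   0   0   0   0   0   0   0   0
   0   0   2  40   0   0   0   3  11  25  27  31  35   1   0   0   0   0
   0   0   0   0   0   1  40 194 405 546 593 324  23   0   0   0   0   0]
((593.0009765625, 118.88444519042969), (153.63206481933594, 198.86929321289062), 69.25846862792969) 99.38655380292539
w2 (array([   2,   28,   16,   19,   26,  122, 4592,  264,  411, 1480,  269,
        328, 1580,    3,    0]), array([ 80,  83,  86,  89,  92,  95,  98, 101, 104, 107, 110, 113, 116,
       119, 122, 125]))
[558.51021419 157.16095814] 117.10838940757353 1778 [19.74957434 20.07450098 23.13641197 25.89389175 26.21051532]
[ 0 17 19 19 21 17 21 20 20 16 21 19 19 16 23 20 16 22 17 19 20 20 17 22
 22 18 19 18 17 20 15 20 26  1  0  0  0 11 19 18 19 24 20 19 20 21 23 21
 20 22 21 20 20 25 21 25 24 23 24 23 23 23 25 23 19 23 23 21 20  1  0  0]
((593.3204956054688, 117.72554016113281), (154.13272094726562, 199.36767578125), 69.17256927490234) 99.23584768918434
```

Converted, 0.66 rad / 3.1416 = 0.2101.

Request:
move_arm([
  [0,0,0.2101,-0.455,-0.128,0.009,0.085],
  [0,0,0.2101,-0.455,-0.128,0.009,0.085],
  [0,0,0.2101,-0.455,-0.128,0.009,0.085],
  [0,0,0.2101,-0.455,-0.128,0.009,0.085],
  [0,0,0.2101,-0.455,-0.128,0.009,0.085],
  [0,0,0.2101,-0.455,-0.128,0.009,0.085],
  [0,0,0.2101,-0.455,-0.128,0.009,0.085],
  [0,0,0.2101,-0.455,-0.128,0.009,0.085],
])

```text
clock: 3.0
eef_pos: [523.8, -276.3, 200.1]
tcp_rot: [3.139, 0.001, 1.177]
contact_force: [1.2, -0.7, 0.4]
opening: 0.998
grasp_force: 0.0
```

Request:
move_arm([
  [0,0,0,0,0,0,0.085],
  [0,0,0,0,0,0,0.085],
])

```text
clock: 3.25
eef_pos: [523.8, -272.5, 199.4]
tcp_rot: [3.141, -0.0, 1.179]
contact_force: [-0.5, 1.1, -0.4]
opening: 0.995
grasp_force: 0.0
```

```bash
python3 -c "
from h import *
save('wrist','c1');s=sensors.sense();print(s['eef_pos'],s['tcp_rot'],s['clock'])
c,p=cloud('c1')
hsv=cv2.cvtColor(p,cv2.COLOR_RGB2HSV)
m=(np.hypot(c[...,0]-525,c[...,1]+273)<40)&(c[...,2]>10)
o=m&(hsv[...,0]<16)&(hsv[...,1]>170)
print(np.median(np.argwhere(o),0), np.histogram(c[o][:,2],bins=range(10,60,4)))
t=c[o&(c[...,2]>np.percentile(c[o][:,2],90)-4)]
print(cv2.minAreaRect(t[:,:2].astype(np.float32)),t.mean(0),len(t))
k=c[m&(np.abs(c[...,2]-16)<4)];print(cv2.minEnclosingCircle(k[:,:2].astype(np.float32)),k.mean(0))
cv2.imwrite('pics/c1.png',p[:,:,::-1])"
```

```text
[ 523.81472577 -271.98971453  199.29046668] [ 3.14120819e+00 -2.45734917e-04  1.18008648e+00] 3.3
[212. 328.] (array([  0,   0,   6,  12,  20,  16,  18,  19,  24, 570,  50,   0]), array([10, 14, 18, 22, 26, 30, 34, 38, 42, 46, 50, 54, 58]))
((529.119140625, -276.1558837890625), (33.64614486694336, 11.887673377990723), 63.679237365722656) [ 529.27340769 -275.68686626   48.77747207] 622
((529.8355102539062, -274.2019958496094), 21.126272201538086) [ 529.27580952 -274.5046469    15.60065435]
```

View pics/c1.png

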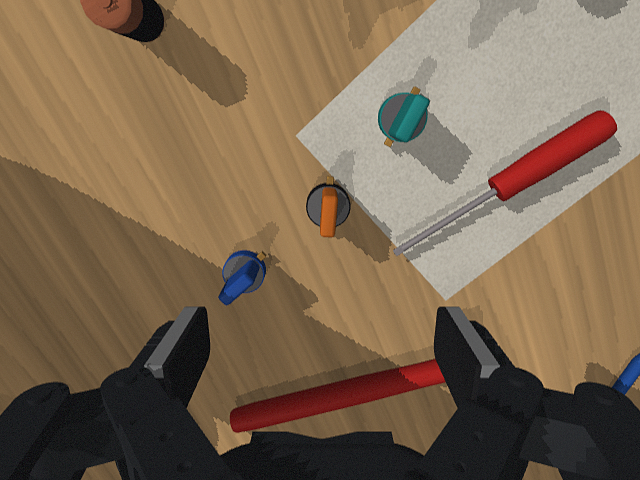

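The orange cap is at (328,210). Its grip top measures (529.2,-275.8,49) with yaw 1.11. The blue one is at (243,275) and teal at (403,117). The well is at (558.6,157.0), rim ≈117.5, with the slots at yaw ≈-0.075. I'll lower for a second look with a narrower opening.

```bash
python3 -c "
from h import *
print(pt('c1',240,275),pt('c1',410,105))
go([529,-276,110],1.111)"
```

```text
[ 442.9 -296.    44.8] [ 613.3 -222.8   46.9]
turn [ 0.0004 -0.0003  0.0691] shift m [-0.0018  0.0063  0.0893]
```

Converted, 0.069 rad / 3.1416 = 0.022.

Request:
move_arm([
  [0,0,0.022,-0.002,0.006,0.089,0.04],
  [0,0,0.022,-0.002,0.006,0.089,0.04],
  [0,0,0.022,-0.002,0.006,0.089,0.04],
  [0,0,0.022,-0.002,0.006,0.089,0.04],
])

```text
clock: 3.8
eef_pos: [529.5, -276.5, 111.2]
tcp_rot: [3.14, 0.0, 1.112]
contact_force: [0.9, 0.3, -0.0]
opening: 0.466
grasp_force: 0.0
```

```bash
python3 -c "
from h import *
save('wrist','c2');s=sensors.sense();print(s['eef_pos'],s['tcp_rot'],s['clock'])
c,p=cloud('c2')
hsv=cv2.cvtColor(p,cv2.COLOR_RGB2HSV)
m=(np.hypot(c[...,0]-525,c[...,1]+273)<40)&(c[...,2]>10)
o=m&(hsv[...,0]<16)&(hsv[...,1]>170)
print(np.median(np.argwhere(o),0))
t=c[o&(c[...,2]>46)]
print(cv2.minAreaRect(t[:,:2].astype(np.float32)),t.mean(0),len(t))
k=c[m&(np.abs(c[...,2]-16)<2)];print(cv2.minEnclosingCircle(k[:,:2].astype(np.float32)),k.mean(0))
go([529.2,-275.8,29],1.111)"
```

```text
[ 529.66954402 -276.78611405  111.56044958] [3.13907328e+00 4.75866193e-05 1.11169527e+00] 3.85
[248. 319.]
((529.2843017578125, -277.0215148925781), (33.50506591796875, 11.44786548614502), 64.03532409667969) [ 529.71759453 -276.412095     49.22647035] 1160
((529.2352294921875, -277.515869140625), 19.22590446472168) [ 530.05493548 -275.9655419    16.13168852]
turn [0.0025 0.     0.0007] shift m [ 0.0007 -0.0011  0.0826]
```

Request:
move_arm([
  [0,0,0,0,0,0.05,0.04],
  [0,0,0,0,0,0.07,0.04],
  [0,0,0,0,0,0.0825,0.04],
  [0,0,0,0,0,0.0825,0.04],
  [0,0,0,0,0,0.0825,0.0],
  [0,0,0,0,0,0.0825,0.0],
  [0,0,0,0,0,0.0825,0.0],
  [0,0,0,0,0,0.0825,0.0],
], grip_force=60)

```text
clock: 4.85
eef_pos: [529.2, -277.3, 28.3]
tcp_rot: [3.14, 0.0, 1.111]
contact_force: [-0.4, -0.1, 7.1]
opening: 0.124
grasp_force: 61.6
```

```bash
python3 -c "
from h import *
s=sensors.sense();print(s)
go([529.2,-276.8,230],1.111)"
```

```text
{'clock': 4.85, 'qpos': array([-4.85099274e-01,  5.65266931e-01,  1.83025909e+00, -6.63307120e-05,
        7.44389341e-01, -2.50263903e-02]), 'qvel': array([ 0.00232529, -0.00081234, -0.00060236, -0.00228003, -0.00067666,
        0.00029469]), 'joint_efforts': array([ 2.19411305e-01, -6.04090619e+01, -2.19604880e+01,  5.48919977e-02,
       -2.31638155e-01,  1.92085499e-03]), 'eef_pos': array([ 529.18811471, -277.26187147,   28.3265691 ]), 'tcp_rot': array([3.13991701e+00, 8.69804027e-05, 1.11077212e+00]), 'contact_force': array([-0.3625769 , -0.07624558,  7.06438062]), 'wrist_torque': array([0.04406531, 0.10507326, 0.02049513]), 'grasp_force': 61.58902645111084, 'opening': 0.12383306441669902}
turn [ 0.0017  0.0001 -0.0002] shift m [ 4.000e-04  1.000e-04 -2.017e-01]
```

Held (opening ≈10.6 mm, 62 N). Lifting, then carrying it over the well and turning to the slot's yaw.

Request:
move_arm([
  [0,0,0,0,0,-0.04,0],
  [0,0,0,0,0,-0.1,0],
  [0,0,0,0,0,-0.16,0],
  [0,0,0,0,0,-0.16,0],
  [0,0,0,0,0,-0.16,0],
])

```text
clock: 5.48
eef_pos: [528.1, -276.6, 187.0]
tcp_rot: [-3.141, -0.0, 1.111]
contact_force: [-0.2, 0.3, -1.0]
opening: 0.127
grasp_force: 60.7
```

```bash
python3 -c "
from h import *
s=sensors.sense();print(s['eef_pos'],s['contact_force'],s['opening'])
go([558.6,157,178],3.067)"
```

```text
[ 528.08590373 -276.61703621  187.00295846] [-0.15367831  0.25597518 -1.02484935] 0.12726566640486792
turn [-1.0000e-04 -2.0000e-04 -1.9562e+00] shift m [ 0.4021 -0.1652  0.009 ]
```

Converted, -1.36 rad / 3.1416 = -0.4329.

Request:
move_arm([
  [0,0,-0.0541,0.035,-0.014,0,0],
  [0,0,-0.1082,0.075,-0.031,0,0],
  [0,0,-0.1623,0.12,-0.049,0,0],
  [0,0,-0.2165,0.17,-0.07,0,0],
  [0,0,-0.2706,0.22,-0.09,0,0],
  [0,0,-0.3247,0.27,-0.111,0,0],
  [0,0,-0.3788,0.31,-0.127,0,0],
  [0,0,-0.4329,0.35,-0.144,0,0],
])

```text
clock: 6.48
eef_pos: [553.5, 102.1, 185.0]
tcp_rot: [-3.139, -0.002, 2.477]
contact_force: [0.5, -0.7, -1.3]
opening: 0.123
grasp_force: 60.7
```

```bash
python3 -c "
from h import *
go([558.6,157,178],3.067)"
```

```text
turn [-0.002  -0.0032 -0.5903] shift m [0.0299 0.0464 0.007 ]
```

Converted, -0.596 rad / 3.1416 = -0.1897.

Request:
move_arm([
  [0,0,-0.0541,0.012,0.018,0.003,0],
  [0,0,-0.1082,0.022,0.032,0.006,0],
  [0,0,-0.1592,0.0316,0.0465,0.009,0],
  [0,0,-0.1897,0.0316,0.0465,0.009,0],
  [0,0,-0.1897,0.0316,0.0465,0.009,0],
  [0,0,-0.1897,0.0316,0.0465,0.009,0],
  [0,0,-0.1897,0.0316,0.0465,0.009,0],
  [0,0,-0.1897,0.0316,0.0465,0.009,0],
])

```text
clock: 7.48
eef_pos: [559.0, 156.6, 178.2]
tcp_rot: [-3.142, -0.0, 3.066]
contact_force: [-0.1, -0.5, -1.7]
opening: 0.123
grasp_force: 60.7
```

```bash
python3 - <<'E'
from h import *
p,_=save('wrist','w3');s=sensors.sense();print(s['eef_pos'],s['tcp_rot'],s['contact_force'],s['wrist_torque'])
a=np.load('pics/w3.npz');T,K=a['T'],a['K']
from scipy.spatial.transform import Rotation as Ro
for q in([558.6,157,118],s['eef_pos']):
    r=K@(T[:3,:3].T@(np.array(q)-T[:3,3]));print((r/r[2]).round(1))
go([558.6,157,165],3.067)
cv2.imwrite('pics/w3c.png',cv2.resize(p[200:440,160:480],(800,600),interpolation=cv2.INTER_CUBIC)[:,:,::-1])
E
```

```text
[559.06524921 156.62716523 178.32941506] [3.14154170e+00 1.06832829e-04 3.06606234e+00] [-0.15700317 -0.27927342 -0.22799207] [-0.00925165  0.00906327  0.01917905]
[323.6 254.9   1. ]
[323.6 309.5   1. ]
turn [ 0.0001  0.0001 -0.0009] shift m [0.0005 0.0003 0.0133]
```

View pics/w3c.png

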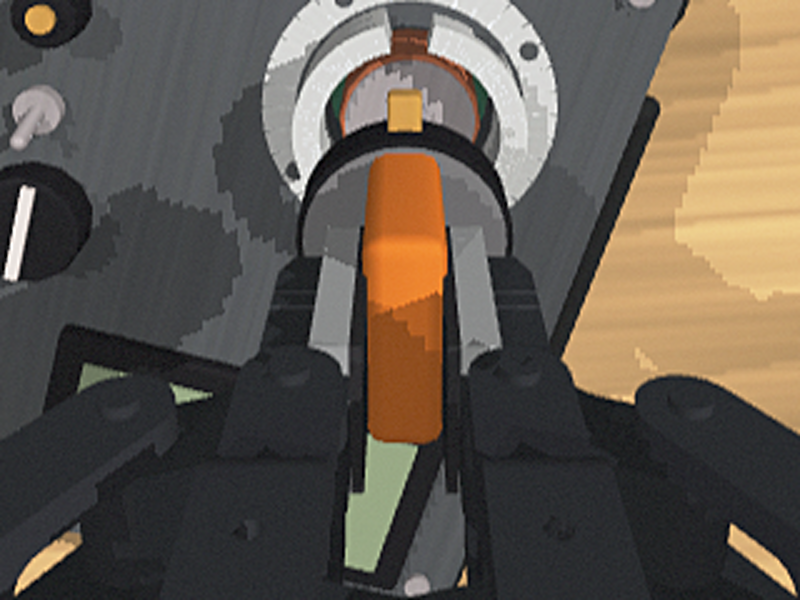

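The lug (crop (405,110)) lines up with the slot (crop (410,40)). The cap axis sits about 1 mm left of the well's axis, so I'll correct that and go down to just inside the mouth.

Request:
move_arm([
  [0,0,0,-0.0005,0.0009,0.01,0],
  [0,0,0,-0.0005,0.0009,0.02,0],
  [0,0,0,-0.0005,0.0009,0.028,0],
  [0,0,0,-0.0005,0.0009,0.034,0],
  [0,0,0,-0.0005,0.0009,0.036,0],
  [0,0,0,-0.0005,0.0009,0.036,0],
])

```text
clock: 8.28
eef_pos: [559.6, 157.6, 142.2]
tcp_rot: [-3.142, -0.0, 3.067]
contact_force: [0.5, -0.2, -0.2]
opening: 0.127
grasp_force: 60.7
```

Request:
move_arm([
  [0,0,0,0,0,0.0015,0],
  [0,0,0,0,0,0.003,0],
  [0,0,0,0,0,0.003,0],
])

```text
clock: 8.65
eef_pos: [559.4, 157.6, 139.2]
tcp_rot: [-3.142, -0.0, 3.067]
contact_force: [-0.9, -0.4, -1.1]
opening: 0.127
grasp_force: 60.7
```

```bash
python3 - <<'E'
from h import *
s=sensors.sense();print(s['eef_pos'],s['tcp_rot'],s['contact_force'],s['wrist_torque'])
E
```

```text
[559.3944149  157.62497103 139.16691081] [-3.14154582e+00 -2.71461489e-04  3.06679984e+00] [-0.94336986 -0.36762369 -1.12097806] [-0.00187749  0.1591454  -0.02791992]
```

Request:
move_arm([
  [0,0,0,0,0,0.0015,0],
  [0,0,0,0,0,0.003,0],
  [0,0,0,0,0,0.003,0],
])

```text
clock: 9.02
eef_pos: [559.5, 157.6, 136.2]
tcp_rot: [-3.142, -0.0, 3.067]
contact_force: [-1.3, 0.2, 0.5]
opening: 0.124
grasp_force: 60.9
```

```bash
python3 - <<'E'
from h import *
s=sensors.sense();print(s['eef_pos'],s['tcp_rot'],s['contact_force'],s['wrist_torque'])
E
```

```text
[559.46706325 157.61294988 136.16110209] [-3.14153745e+00 -2.99629867e-04  3.06675233e+00] [-1.33867226  0.19749772  0.47122894] [ 0.0049422   0.29292966 -0.03106811]
```

In the slots (past the rim with no load). The small side force gets a 0.3 mm correction, then on down.

Request:
move_arm([
  [0,0,0,0.0003,0,0.0015,0],
  [0,0,0,0.0005,0,0.003,0],
  [0,0,0,0.0005,0,0.0045,0],
  [0,0,0,0.0005,0,0.0045,0],
])

```text
clock: 9.52
eef_pos: [559.4, 157.6, 131.9]
tcp_rot: [3.142, 0.001, 3.067]
contact_force: [-1.0, -0.2, 4.1]
opening: 0.124
grasp_force: 61.3
```

```bash
python3 - <<'E'
from h import *
s=sensors.sense();print(s['eef_pos'],s['tcp_rot'],s['contact_force'],s['wrist_torque'])
E
```

```text
[559.38298026 157.63558996 131.94015161] [3.14152373e+00 5.80046067e-04 3.06676878e+00] [-0.9786763  -0.18093946  4.06857148] [-0.22523742  0.19381888 -0.06776078]
```

Request:
move_arm([
  [0,0,0,0.0003,0,0.0015,0],
  [0,0,0,0.0003,0,0.003,0],
  [0,0,0,0.0003,0,0.0045,0],
  [0,0,0,0.0003,0,0.0045,0],
])

```text
clock: 10.02
eef_pos: [559.4, 157.6, 127.9]
tcp_rot: [3.141, 0.001, 3.067]
contact_force: [-1.3, -2.1, 7.2]
opening: 0.124
grasp_force: 61.8
```

```bash
python3 - <<'E'
from h import *
s=sensors.sense();print(s['eef_pos'],s['tcp_rot'],s['contact_force'],s['wrist_torque'])
E
```

```text
[559.3734881  157.62363312 127.85574545] [3.14147109e+00 1.25781838e-03 3.06682279e+00] [-1.29117401 -2.14712059  7.21189324] [-0.30890035  0.30062666  0.0573355 ]
```

Request:
move_arm([
  [0,0,0,0.0003,-0.0003,0.0015,0],
  [0,0,0,0.0003,-0.0003,0.003,0],
  [0,0,0,0.0003,-0.0003,0.0045,0],
  [0,0,0,0.0003,-0.0003,0.005,0],
  [0,0,0,0.0003,-0.0003,0.005,0],
])

```text
clock: 10.65
eef_pos: [559.4, 157.6, 123.4]
tcp_rot: [3.141, 0.002, 3.067]
contact_force: [-3.2, -1.1, 11.1]
opening: 0.124
grasp_force: 62.5
```

```bash
python3 - <<'E'
from h import *
s=sensors.sense();print(s['eef_pos'],s['tcp_rot'],s['contact_force'],s['wrist_torque'])
E
```

```text
[559.39742034 157.60599446 123.43886007] [3.14093844e+00 1.98403891e-03 3.06676282e+00] [-3.15682093 -1.14498916 11.10229469] [-0.20414162  0.52256319  0.01056264]
```

The spring force suggests about 20.5 mm depth. I'll continue gently to feel the floor.

Request:
move_arm([
  [0,0,0,0.0004,0,0.001,0],
  [0,0,0,0.0008,0,0.002,0],
  [0,0,0,0.0008,0,0.002,0],
])

```text
clock: 11.02
eef_pos: [559.3, 157.7, 122.2]
tcp_rot: [3.141, 0.004, 3.067]
contact_force: [-2.8, -1.2, 17.4]
opening: 0.127
grasp_force: 63.4
```

Request:
move_arm([
  [0,0,0,0,0,0.0005,0],
  [0,0,0,0,0,0.001,0],
  [0,0,0,0,0,0.001,0],
])

```text
clock: 11.4
eef_pos: [559.4, 157.7, 122.1]
tcp_rot: [3.141, 0.004, 3.067]
contact_force: [-6.3, -3.9, 26.9]
opening: 0.126
grasp_force: 64.7
```

```bash
python3 - <<'E'
from h import *
s=sensors.sense();print(s['eef_pos'],s['tcp_rot'],s['contact_force'],s['wrist_torque'])
E
```

```text
[559.37214705 157.70317766 122.09255199] [3.14062481 0.0037359  3.0668611 ] [-6.34377284 -3.88994203 26.93577727] [-0.59253888  1.07290441 -0.00996717]
```

Floor felt (TCP 122.1, force jump). I'll ease off 2 mm in command so the lugs ride in the passage, then start turning clockwise.

Request:
move_arm([
  [0,0,0,0.0002,-0.0002,-0.001,0],
  [0,0,0,0.0004,-0.0003,-0.002,0],
  [0,0,0,0.0004,-0.0003,-0.002,0],
])

```text
clock: 11.78
eef_pos: [559.2, 157.6, 122.9]
tcp_rot: [3.14, 0.004, 3.067]
contact_force: [-0.6, -0.9, 13.7]
opening: 0.122
grasp_force: 62.6
```

```bash
python3 - <<'E'
from h import *
s=sensors.sense();print(s['eef_pos'],s['tcp_rot'],s['contact_force'],s['wrist_torque'])
E
```

```text
[559.23968431 157.61845915 122.94543209] [3.1402353  0.0042411  3.06678986] [-0.56683254 -0.93347757 13.73785656] [-0.13964995  0.11338409  0.01816734]
```

Converted, 0.15 rad / 3.1416 = 0.0477.

Request:
move_arm([
  [0,0,0.0159,0,0,0,0],
  [0,0,0.0318,0,0,0,0],
  [0,0,0.0477,0,0,0,0],
  [0,0,0.0477,0,0,0,0],
])

```text
clock: 12.28
eef_pos: [559.1, 157.7, 122.8]
tcp_rot: [3.14, 0.004, 2.916]
contact_force: [-0.1, -0.3, 13.4]
opening: 0.123
grasp_force: 62.5
```

```bash
python3 - <<'E'
from h import *
s=sensors.sense();print(s['eef_pos'],s['tcp_rot'],s['contact_force'],s['wrist_torque'])
E
```

```text
[559.07793603 157.71246397 122.80276305] [3.13958723 0.00355955 2.91600891] [-0.1136756  -0.34392267 13.3783147 ] [-0.02839023  0.12836133  0.03083589]
```

Turning freely (Tz≈0.03). Continuing.

Converted, 0.42 rad / 3.1416 = 0.1337.

Request:
move_arm([
  [0,0,0.0191,0,0,0,0],
  [0,0,0.0382,0,0,0,0],
  [0,0,0.0573,0,0,0,0],
  [0,0,0.0764,0,0,0,0],
  [0,0,0.0955,0,0,0,0],
  [0,0,0.1146,0,0,0,0],
  [0,0,0.1337,0,0,0,0],
  [0,0,0.1337,0,0,0,0],
])

```text
clock: 13.28
eef_pos: [559.1, 157.7, 122.8]
tcp_rot: [3.138, 0.002, 2.496]
contact_force: [-0.4, -1.2, 11.9]
opening: 0.124
grasp_force: 62.5
```

```bash
python3 - <<'E'
from h import *
s=sensors.sense();print(s['eef_pos'],s['tcp_rot'],s['contact_force'],s['wrist_torque'])
E
```

```text
[559.07282654 157.71972142 122.8067554 ] [3.13834803e+00 2.46845540e-03 2.49594014e+00] [-0.41076676 -1.22059777 11.91166073] [-0.06077424  0.13272491  0.01908547]
```

Converted, 0.2 rad / 3.1416 = 0.0637.

Request:
move_arm([
  [0,0,0.0159,0,0,0,0],
  [0,0,0.0318,0,0,0,0],
  [0,0,0.0477,0,0,0,0],
  [0,0,0.0637,0,0,0,0],
  [0,0,0.0637,0,0,0,0],
])

```text
clock: 13.9
eef_pos: [559.1, 157.7, 122.8]
tcp_rot: [3.138, 0.002, 2.296]
contact_force: [0.4, -0.6, 12.0]
opening: 0.123
grasp_force: 62.5
```

```bash
python3 - <<'E'
from h import *
s=sensors.sense();print(s['eef_pos'],s['tcp_rot'],s['contact_force'],s['wrist_torque'])
E
```

```text
[559.0784462  157.71334861 122.81753075] [3.13786515e+00 1.77143697e-03 2.29606186e+00] [ 0.44013252 -0.58974467 11.97737435] [-0.00355383  0.09867066  0.0678289 ]
```

Converted, 0.04 rad / 3.1416 = 0.0127.

Request:
move_arm([
  [0,0,0.0064,0,0,0,0],
  [0,0,0.0127,0,0,0,0],
  [0,0,0.0127,0,0,0,0],
])

```text
clock: 14.28
eef_pos: [559.0, 157.7, 122.8]
tcp_rot: [3.138, 0.002, 2.257]
contact_force: [-0.7, -1.0, 13.2]
opening: 0.12
grasp_force: 62.6
```

```bash
python3 - <<'E'
from h import *
s=sensors.sense();print(s['eef_pos'],s['tcp_rot'],s['contact_force'],s['wrist_torque'])
E
```

```text
[558.95625242 157.65423291 122.81055188] [3.13811797e+00 1.60785717e-03 2.25668668e+00] [-0.65364786 -1.01991939 13.21329674] [-0.08761321  0.2135068   0.09849801]
```

Converted, 0.03 rad / 3.1416 = 0.0095.

Request:
move_arm([
  [0,0,0.0048,0,0,0,0],
  [0,0,0.0095,0,0,0,0],
  [0,0,0.0095,0,0,0,0],
])

```text
clock: 14.65
eef_pos: [558.5, 157.4, 122.7]
tcp_rot: [3.139, 0.001, 2.227]
contact_force: [-2.8, -1.9, 13.9]
opening: 0.124
grasp_force: 62.8
```

```bash
python3 - <<'E'
from h import *
s=sensors.sense();print(s['eef_pos'],s['tcp_rot'],s['contact_force'],s['wrist_torque'])
E
```

```text
[558.50797963 157.37606329 122.70666354] [3.13915010e+00 1.34933679e-03 2.22700628e+00] [-2.75461673 -1.88037681 13.86849076] [-0.31866318  0.45799523  0.15622336]
```

Converted, 0.03 rad / 3.1416 = 0.0095.

Request:
move_arm([
  [0,0,0.0048,0,0,0,0],
  [0,0,0.0095,0,0,0,0],
  [0,0,0.0095,0,0,0,0],
])

```text
clock: 15.02
eef_pos: [558.5, 157.4, 122.7]
tcp_rot: [3.139, 0.002, 2.198]
contact_force: [-2.2, -1.6, 14.2]
opening: 0.124
grasp_force: 63.5
```

```bash
python3 - <<'E'
from h import *
s=sensors.sense();print(s['eef_pos'],s['tcp_rot'],s['contact_force'],s['wrist_torque'])
E
```

```text
[558.51604117 157.36286475 122.73644345] [3.13920298e+00 1.58363556e-03 2.19812407e+00] [-2.20827322 -1.60179335 14.19604442] [-0.28693606  0.48257581  0.72460613]
```

Stop felt (Tz 0.72 N·m, yaw ≈2.21). Easing back a touch to centre in the notch, then letting it rise.

Converted, -0.035 rad / 3.1416 = -0.0111.

Request:
move_arm([
  [0,0,-0.0064,0,0,0,0],
  [0,0,-0.0111,0,0,0,0],
  [0,0,-0.0111,0,0,-0.0015,0],
  [0,0,-0.0111,0,0,-0.003,0],
  [0,0,-0.0111,0,0,-0.003,0],
])

```text
clock: 15.65
eef_pos: [558.5, 157.4, 125.4]
tcp_rot: [3.139, 0.001, 2.232]
contact_force: [-1.1, -0.9, 10.7]
opening: 0.128
grasp_force: 62.2
```

```bash
python3 - <<'E'
from h import *
s=sensors.sense();print(s['eef_pos'],s['tcp_rot'],s['contact_force'],s['wrist_torque'])
E
```

```text
[558.4755846  157.36455653 125.41921631] [3.13921811e+00 1.31349533e-03 2.23202745e+00] [-1.07011072 -0.85361901 10.71651903] [-0.22403619  0.24481334  0.06295196]
```

It's rising into the notches, already above the passage's ceiling (22 mm). Continuing.

Request:
move_arm([
  [0,0,0,0,0,-0.0015,0],
  [0,0,0,0,0,-0.003,0],
  [0,0,0,0,0,-0.004,0],
  [0,0,0,0,0,-0.004,0],
])

```text
clock: 16.15
eef_pos: [558.4, 157.4, 129.1]
tcp_rot: [3.139, 0.001, 2.232]
contact_force: [0.3, -1.5, 6.7]
opening: 0.129
grasp_force: 61.7
```

Request:
move_arm([
  [0,0,0,0,0,-0.0005,0],
  [0,0,0,0,0,-0.0005,0],
])

```text
clock: 16.4
eef_pos: [558.4, 157.4, 129.4]
tcp_rot: [3.139, 0.001, 2.232]
contact_force: [-0.2, -0.7, 5.3]
opening: 0.129
grasp_force: 61.6
```

```bash
python3 - <<'E'
from h import *
s=sensors.sense();print(s['eef_pos'],s['tcp_rot'],s['contact_force'],s['wrist_torque'])
E
```

```text
[558.38573318 157.36740124 129.44522492] [3.13939561e+00 1.19019856e-03 2.23202330e+00] [-0.16180954 -0.68205133  5.31856344] [-0.20528484 -0.07022381  0.1334717 ]
```

Request:
move_arm([
  [0,0,0,0,0,-0.0005,0],
  [0,0,0,0,0,-0.001,0],
  [0,0,0,0,0,-0.001,0],
])

```text
clock: 16.77
eef_pos: [558.3, 157.4, 130.2]
tcp_rot: [3.14, 0.001, 2.232]
contact_force: [3.5, -0.7, 5.1]
opening: 0.126
grasp_force: 61.5
```

```bash
python3 - <<'E'
from h import *
s=sensors.sense();print(s['eef_pos'],s['tcp_rot'],s['contact_force'],s['wrist_torque'])
E
```

```text
[558.33058756 157.36766093 130.24945735] [3.13953908e+00 1.07296347e-03 2.23189316e+00] [ 3.47515897 -0.70640648  5.07983163] [-0.04867475 -0.57336936  0.09341583]
```

Request:
move_arm([
  [0,0,0,-0.0003,0.0004,0,0],
  [0,0,0,-0.0003,0.0004,0,0],
  [0,0,0,-0.0003,0.0004,-0.0005,0],
  [0,0,0,-0.0003,0.0004,-0.0005,0],
])

```text
clock: 17.27
eef_pos: [558.3, 157.3, 130.4]
tcp_rot: [3.141, 0.0, 2.232]
contact_force: [4.0, -0.6, 2.1]
opening: 0.123
grasp_force: 61.1
```

```bash
python3 - <<'E'
from h import *
s=sensors.sense();print(s['eef_pos'],s['tcp_rot'],s['contact_force'],s['wrist_torque'])
E
```

```text
[558.32152093 157.32214808 130.3652006 ] [3.14051942e+00 4.80268199e-04 2.23179941e+00] [ 3.96380496 -0.58974667  2.10804368] [ 0.03365425 -0.77525957  0.18310647]
```

The notch tops are reached: z has stopped rising at 16 mm depth and the force is dropping. Relieving the side load, then opening a little.

Request:
move_arm([
  [0,0,0,-0.0003,0.0004,0,0],
  [0,0,0,-0.0003,0.0004,-0.0002,0],
  [0,0,0,-0.0003,0.0004,-0.0002,0],
])

```text
clock: 17.65
eef_pos: [558.3, 157.3, 130.4]
tcp_rot: [3.141, -0.0, 2.232]
contact_force: [3.5, 1.4, 0.7]
opening: 0.123
grasp_force: 60.9
```

```bash
python3 - <<'E'
from h import *
s=sensors.sense();print(s['eef_pos'],s['tcp_rot'],s['contact_force'],s['wrist_torque'])
E
```

```text
[558.29782825 157.30225259 130.36957382] [ 3.14142913e+00 -3.28051702e-05  2.23174868e+00] [3.49590433 1.41387491 0.67591617] [ 0.2110916  -0.72313041  0.08334282]
```

Request:
move_arm([
  [0,0,0,0,0,0,0.015],
  [0,0,0,0,0,0,0.025],
  [0,0,0,0,0,0,0.03],
  [0,0,0,0,0,0,0.03],
])

```text
clock: 18.15
eef_pos: [558.0, 157.2, 130.4]
tcp_rot: [-3.141, -0.0, 2.232]
contact_force: [-0.5, 0.2, 0.5]
opening: 0.356
grasp_force: 0.0
```

```bash
python3 - <<'E'
from h import *
s=sensors.sense();print(s['eef_pos'],s['tcp_rot'],s['contact_force'],s['wrist_torque'],s['opening'])
E
```

```text
[558.00201501 157.17226838 130.37430928] [-3.14110544e+00 -2.11627474e-04  2.23181191e+00] [-0.51308833  0.21273449  0.45589466] [-0.02938607 -0.00521995 -0.04462392] 0.3561950908793361
```

Released. Backing straight up and checking.

Request:
move_arm([
  [0,0,0,0,0,-0.02,0.03],
  [0,0,0,0,0,-0.05,0.03],
  [0,0,0,-0.02,0,-0.09,0.05],
  [0,0,0,-0.03,0,-0.1,0.085],
  [0,0,0,-0.03,0,-0.1,0.085],
  [0,0,0,-0.03,0,-0.1,0.085],
  [0,0,0,-0.03,0,-0.1,0.085],
])

```text
clock: 19.02
eef_pos: [575.7, 133.7, 229.1]
tcp_rot: [-3.139, -0.001, 2.232]
contact_force: [-0.4, 0.1, -0.4]
opening: 0.996
grasp_force: 0.0
```

```bash
python3 - <<'E'
from h import *
p,_=save('wrist','w5');s=sensors.sense();print(s['eef_pos'],s['clock'])
a=np.load('pics/w5.npz');T,K=a['T'],a['K']
r=K@(T[:3,:3].T@(np.array([559,157.3,120])-T[:3,3]));r/=r[2];u,v=int(r[0]),int(r[1]);print(u,v)
c,_=cloud('w5');d=np.hypot(c[...,0]-559,c[...,1]-157.3)
sh=(c[...,2]>108)&(c[...,2]<125)&(d<17.5); ri=(c[...,2]>112)&(c[...,2]<125)&(d>21)&(d<25.5)
for n,m in(('shoulder',sh),('rim',ri)):
    q=c[m];A=np.c_[q[:,:2]-[559,157.3],np.ones(len(q))];k=np.linalg.lstsq(A,q[:,2],rcond=None)[0];print(n,len(q),np.median(q[:,2]),k)
t=c[(d<22)&(c[...,2]>148)];print('grip',np.median(t[:,2]),cv2.minAreaRect(t[:,:2].astype(np.float32)))
cv2.imwrite('pics/w5c.png',cv2.resize(p[v-75:v+75,u-100:u+100],(800,600),interpolation=cv2.INTER_CUBIC)[:,:,::-1])
E
```

```text
[575.90243276 133.70375809 229.36141945] 19.075
323 186
shoulder 1233 118.20597509763078 [-6.27435968e-03  7.64031383e-03  1.18222576e+02]
rim 1204 117.58767251811835 [-6.53498221e-04  4.02907323e-03  1.17571801e+02]
grip 308.8922873468712 ((559.2130737304688, 151.24798583984375), (32.861141204833984, 38.41089630126953), 64.59300231933594)
```

View pics/w5c.png

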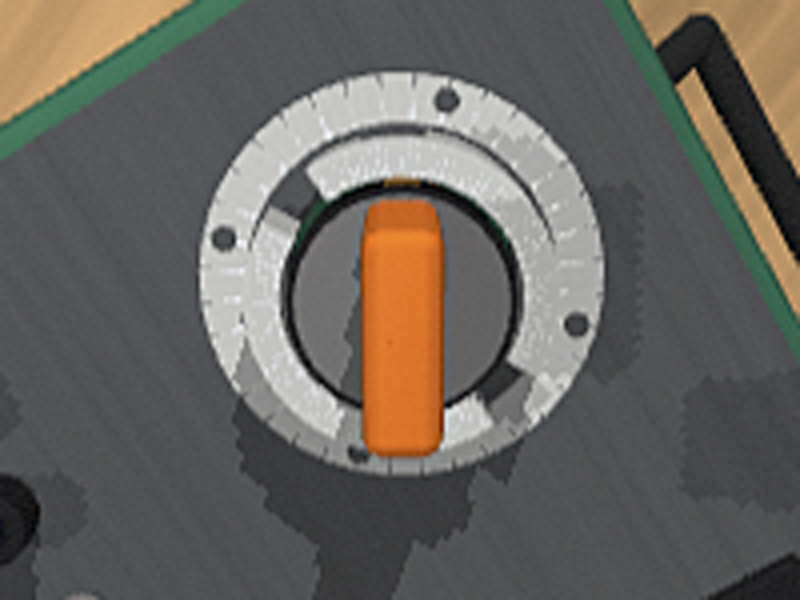

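The cap sits flush (shoulder 118.2, rim 117.6) and level (slope <0.01), with its lugs turned 45° past the slots under the wall (brass at crop (402,183)). The gripper is clear, so I'm handing in.

```bash
python3 -c "
from rig import order
print(order.sign_off())"
```

```text
the job is handed in; nothing more can be done
None
```

The orange-grip battery cap is locked in the well, level and flush with the rim to within about 0.6 mm by camera; it is released, the gripper is clear, and I handed the job in at about 19 s on the clock.

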